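# Bring the bore scope to the ports of a lapped pump barrel

## Robot

A 7-joint arm with a two-finger parallel gripper is mounted at the origin on a cart in front of the work surface, level with it; the furniture and walls round the work are solid. World frame = base frame: x ahead of the robot, y to its left, z up, the work surface at z = 0. Lengths are in mm, angles in rad, forces in N, time in s.
With the tool pointing down it reaches from about 400 to 750 mm from the base axis. Payload 19.5 kg.
Tool frame: the origin (TCP) lies at the very end of the fingers, on their centre line; the grasp point (between the pads) lies 19 mm behind it; z points along the fingers, y is the line along which they close (so a half turn about z gives the same grasp; the last joint's range is limited). The gripper opens to 85 mm and grips with 20 to 120 N. Pads are 22 mm wide; open, the fingers measure 114 mm over their backs; the gripper's body (76 mm by 85 mm) begins 54 mm behind the grasp point. The pads swing forward as they close: fully open they stand 13 mm farther back than shut.
Start: joints at [1.231, 0.707, -0.028, 1.485, 0.022, 0.951, -0.075], TCP at [168.708, -549.666, 231.268] pointing down, gripper open.
Joint ranges: [-2.71, 2.71], [-0.32, 2.16], [-1.57, 1.52], [0, 2.45], [-1.46, 4.6], [0, 2.02], [-2.83, 2.83]. Speed limits (rad/s): [1.89, 1.89, 2.57, 2.57, 3.01, 3.01, 3.01].

## Interface

Orientations are given as a unit quaternion [w, x, y, z].
In Python, from workcell import env gives the robot as it stands.
- The arm moves only by the tool arm_command, never from a script. Its argument "rows" is one flat list of numbers, 5 for each row, row after row: the shift along the tool's x, y, z scaled (see below), then the turn about the tool's z scaled (see below), then the gripper command: -1 is fully open, 1 is shut, values between are in proportion. A call has 1 to 8 rows; each row is the pose to reach, as a shift and turn from the pose commanded when the call began, along the tool's axes at that moment; what a row does not reach only later rows make up. The controller multiplies each number of a shift by 800 mm and each number of a turn by pi/2 rad. A row lasts 1/12 s, in which the tool goes at most 41.7 mm and 7.16 degrees, less where a joint would pass 70% of its speed; a pose out of reach is approached as far as the arm can. A call with a number of a shift or a turn outside -1 to 1 is refused whole. A call with a gripper value outside its range is refused whole. The fingers move at their own pace and stop on an object; "squeeze" is the grip in N (left out, the last holds). Time passes only in rows, so rows that repeat a pose let the fingers close. It gives the time, the measured TCP pose, the force, the opening and the grip force at its end, in the units of the state.
- env.observe(): the state, without advancing time (a new reading comes with each control period).
- env.read_camera(name): name is "scene" or "side" or "wrist"; returns the picture (420x560x3 uint8, red, green, blue); there is no depth.
- env.calibration(name): a dict with "mtx" (3x3 intrinsics, pixels), "R" (3x3) and "t" (3): a world point X has camera coordinates R X + t. Camera axes: x right, y down, z forward; pixel columns grow to the right and rows downward; lengths in mm; the calibration is good to about 2 mm. A picture is of the moment at which its call begins: read the wrist's pose just before it. calibration takes no time and is no camera call; for the wrist camera it gives the pose at the moment of the call.
- env.job_done(): hands the job in; it is judged then, once.
Trained networks look in the newest picture that a camera, given by its name, has taken for a name from the list of things; names that differ only in an ending like _2 or _b are one class to them, and where a whole thing is asked for, a point or a joint stands for the part that bears it (a point fixed in the world has none). Each returns a list of dicts, best first, with "p" (0 to 1); they miss things now and then, are a little off and sometimes report something else, mostly with a low value. They report only what shows in the picture. A call takes as long as a camera call.
- env.search_frame(camera, target): "box" ([left, top, width, height] in pixels, round what is visible of it).
- env.outline_of(camera, target): "mask" (420x560 bool, what is visible of it) and "box" ([left, top, width, height] in pixels, round what is visible of it).
The state is a dict: "time_s": time; "joint_positions": joint angles; "joint_vel": joint speeds; "effort": joint torques, N m; "position": TCP position; "eef_rot": TCP orientation; "wrist_force": force on the tool from outside, world axes, zero at the start; "ft_torque": the same for the moment, N m; "gripper_width": opening from 0.0 (shut) to 1.0 (fully open); "grasp_force": force on a finger pad.
Only numpy, scipy, OpenCV 4.12 (cv2) and the standard library are available. Lean on these libraries where they do the work, as an engineer would, in place of code of your own. Each camera call takes 0.05 s, during which the arm holds its last target. There are 200 camera calls.

## Task

The steel pot keeps a lapped pump barrel and its plunger free of dust: lift its loose lid off by the knob and set it down flat, knob up, on the bare bench. Then take the bore scope (the tool with the eyepiece and the thin rod) out of the rack and lower its rod into the barrel's bore, never touching the barrel or the pot with it, until the ring on the rod is level with the barrel's mouth, so that the tip looks at the ports. Finish while still holding the scope there, upright, still and centred with a gap all round, and leave the plug gauge in the rack and the other things on the bench as they are.

Things in the scene. Friction and masses are not known exactly. Their poses are not given: they have to be found in the camera images.
- pot: round steel pot, 130 mm across, 90 mm tall, screwed to the bench by a flat flange 164 mm across, 5 mm thick, with four 4 mm screw heads; origin in the centre of its underside, z up. Inside, the barrel's axis stands 20 mm from the pot's centre toward the pot's -x, the solid plunger (20 mm across, top 70 mm above the bench) 34 mm toward its +x
- lid: loose steel lid, 137 mm across, 0.25 kg, on the pot's rim: a 6 mm locating step 112 mm across (6 mm of play in the pot) under a 5 mm disc. Origin in the centre of the step's underside (84 mm above the bench on the pot, 0 lying on the bench), z up. The bench to the right of the pot, 0.19 to 0.37 m right of the robot's centre line and 0.40 to 0.56 m ahead of it, is bare
- lid_knob: black round knob fixed on the middle of the lid, 25 mm across from 9 to 30 mm above the disc, 34 mm tall; origin at its foot, on the disc's top, 11 mm above the lid's origin, z up
- bore_mouth (a point): centre of the bore's mouth, in the raised lip of the barrel's top face, 76 mm above the bench and 14 mm below the pot's rim. The bore is vertical, 20 mm across and 66 mm deep; the ports lie 40 mm below the mouth. The barrel is 55 mm across at the top and fixed in the pot
- rack: aluminium rack, 95 x 175 mm foot, fixed to the bench: a plate whose top is 120 mm above the bench, with two 18 mm holes 75 mm apart, 37.5 mm either side of its middle along its y; the tools hang in them by their collars. Origin in the centre of its underside
- scope: bore scope, 176 mm long, 0.16 kg, upright in one of the rack's holes: steel rod 8 mm thick, 106 mm long; 36 mm collar, 4 mm thick, on the rack's plate; black square grip 28 x 28 mm, 110 to 154 mm above the tip; eyepiece 25 mm across to 176 mm. A light post 14 mm thick points to the body's +x, to 34 mm from the axis: take the grip by its faces along the body's y. Origin at the tip, z up the rod
- scope_tip (a point): lower end of the scope's rod, on its axis; 14 mm above the bench in the rack
- depth_ring (a point): centre of the small ring round the rod, 12 mm across, 3 mm high, 40 mm above the tip
- scope_grip (a point): point on the scope's axis in the square grip, 136 mm above the tip: where to grip it
- plug_gauge: the rack's other tool, a plug gauge: round knurled handle 25 mm across and no eyepiece or post, thin neck and a 14 mm plug below; 144 mm long, its top 158 mm above the bench. To be left in its hole. Origin at its lower end
- nozzle_1: injector nozzle, stepped steel, 18 mm across, 54 mm tall, standing; origin under its foot. Bystander, to be left alone
- nozzle_3: another such nozzle, standing. Bystander, to be left alone
- rail_injector_3: rail injector, 25 x 190 x 48 mm, lying; origin under its middle. Bystander, to be left alone
- spanner_a: combination spanner, 47 x 269 x 11 mm, lying. Bystander, to be left alone
- hex_key_1: black hex key, 46 x 124 x 8 mm, lying. Bystander, to be left alone
- spanner_c: small combination spanner, 27 x 164 x 7 mm, lying. Bystander, to be left alone
- union_nut_1: steel union nut, 24 x 27 x 20 mm. Bystander, to be left alone
- brass_brush: wire brush with wooden handle, 22 x 210 x 26 mm, lying. Bystander, to be left alone

How it is judged:
By the outcome, as a careful person would: the job done as asked, in the order asked, and still so for the second after the job is handed in, while the arm keeps its last pose, push and grip.
It also fails if it takes over 67 s, if anything falls off the work surface, if the arm or the gripper's body presses on something with over 40 N, if the wrist force passes 120 N, or if a joint passes its speed limit or range.

## Working session

There is one attempt and no reset: what is moved stays moved. The work goes in short steps, Python scripts to look and compute and a tool call to move; the robot and the scene stay as the last step left them, time stands still between calls to the robot, and variables do not carry over. Pictures are saved under pics/ and viewed, at most 10 in all, crops included, and the job is handed in when it is done.

Besides the shell and the picture viewer there is one more tool, called after "Emit:" as name(argument=value, ...) on one line, values as JSON. arm_command: Moves the arm, as the interface text tells. Shifts and turns lie within -1 to 1; 1 stands for 800 mm of shift or pi/2 rad of turn. Its arguments: {"type":"object","properties":{"rows":{"type":"array"},"squeeze":{"type":"number"}},"required":["rows"]}

```bash
mkdir -p pics; ls; python3 - <<'E'
from workcell import env
import cv2,numpy as np
s=env.observe(); print({k:np.round(v,3) for k,v in s.items()})
ims=[]
for c in ["scene","side","wrist"]:
    im=env.read_camera(c)[:,:,::-1]; ims.append(im)
    k=env.calibration(c); print(c,np.round(k["mtx"],1).tolist(),np.round(k["R"],3).tolist(),np.round(k["t"],1))
    for t in ["pot","lid","lid_knob","rack","scope","plug_gauge","bore_mouth","scope_grip"]:
        r=env.search_frame(c,t); print(c,t,[(np.round(d["box"]).tolist(),round(d["p"],2)) for d in r[:2]])
    
cv2.imwrite("pics/a.png",ims[0]);cv2.imwrite("pics/b.png",ims[1]);cv2.imwrite("pics/c.png",ims[2])
E
```

```text
pics
{'time_s': np.float64(0.0), 'joint_positions': array([ 1.231,  0.707, -0.028,  1.485,  0.022,  0.951, -0.075]), 'joint_vel': array([ 0.   ,  0.001, -0.001, -0.002, -0.001,  0.   ,  0.   ]), 'effort': array([ 0.0000e+00, -8.8322e+01,  1.2350e+00, -2.3616e+01,  1.7000e-02,
        7.0000e-03, -0.0000e+00]), 'position': array([ 168.666, -549.42 ,  230.827]), 'eef_rot': array([-0.001,  0.989,  0.148, -0.   ]), 'wrist_force': array([0.268, 0.772, 0.24 ]), 'ft_torque': array([-0.036,  0.012, -0.023]), 'grasp_force': np.float64(0.0), 'gripper_width': np.float64(1.001)}
scene [[535.4, 0.0, 283.0], [0.0, 535.4, 204.3], [0.0, 0.0, 1.0]] [[-0.679, -0.734, 0.002], [-0.378, 0.347, -0.858], [0.629, -0.583, -0.514]] [ 476.2  279.6 1164.8]
scene pot [([277.0, 204.0, 56.0, 39.0], 0.64), ([224.0, 202.0, 20.0, 64.0], 0.57)]
scene lid [([275.0, 188.0, 52.0, 26.0], 0.72)]
scene lid_knob []
scene rack [([210.0, 207.0, 75.0, 80.0], 0.65)]
scene scope [([225.0, 206.0, 19.0, 58.0], 0.58)]
scene plug_gauge [([253.0, 205.0, 8.0, 46.0], 0.66)]
scene bore_mouth []
scene scope_grip [([226.0, 205.0, 16.0, 58.
[... 168 characters left out ...]
 -0.934, -0.358]] [ 578.5   69.1 1429.5]
side pot [([254.0, 208.0, 46.0, 34.0], 0.78)]
side lid [([256.0, 193.0, 48.0, 22.0], 0.57)]
side lid_knob [([278.0, 194.0, 6.0, 11.0], 0.57)]
side rack [([273.0, 212.0, 35.0, 67.0], 0.6)]
side scope [([281.0, 202.0, 20.0, 63.0], 0.89)]
side plug_gauge []
side bore_mouth []
side scope_grip [([285.0, 207.0, 18.0, 60.0], 0.98), ([221.0, 202.0, 28.0, 23.0], 0.35)]
wrist [[375.2, 0.0, 285.9], [0.0, 375.2, 200.9], [0.0, 0.0, 1.0]] [[0.293, -0.956, -0.0], [-0.919, -0.282, 0.277], [-0.265, -0.081, -0.961]] [-575.2  -36.9  378.5]
wrist pot []
wrist lid []
wrist lid_knob []
wrist rack []
wrist scope []
wrist plug_gauge []
wrist bore_mouth []
wrist scope_grip []
```

View pics/a.png

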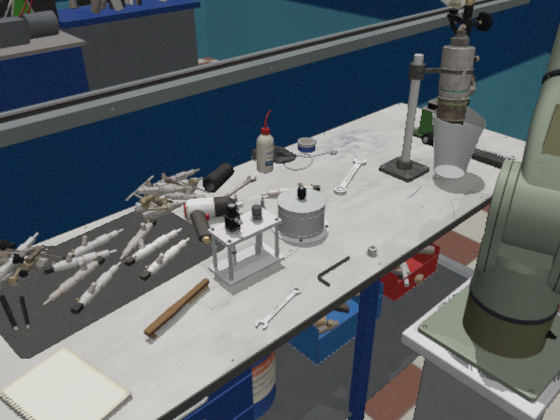

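View pics/b.png

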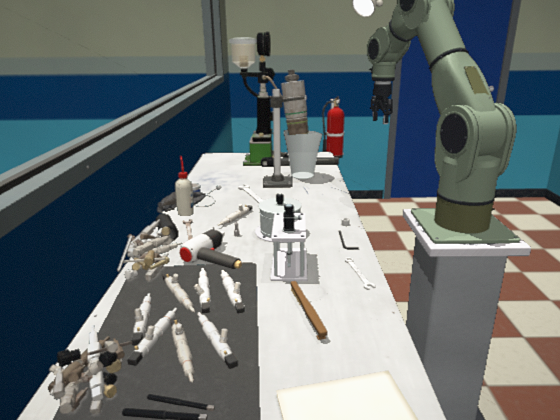

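```bash
cat > h.py <<'E'
import numpy as np,cv2
from workcell import env
from scipy.spatial.transform import Rotation as Ro
def proj(k,X):
    c=np.asarray(X,float)@np.array(k["R"]).T+np.array(k["t"]); p=c@np.array(k["mtx"]).T
    return p[...,:2]/p[...,2:]
def back(k,u,v,z):
    "world point on the pixel's ray at height z"
    R=np.array(k["R"]);d=R.T@np.linalg.solve(np.array(k["mtx"]),[u,v,1.]);o=-R.T@np.array(k["t"])
    return o+d*(z-o[2])/d[2]
def rot():
    q=env.observe()["eef_rot"]; return Ro.from_quat([q[1],q[2],q[3],q[0]])
def shift(target,yaw=None):
    "scaled tool-frame shift from measured pose to world TCP target; yaw = wanted angle (rad) of tool x axis"
    s=env.observe();R=rot().as_matrix()
    d=R.T@(np.array(target)-s["position"])/800
    y=np.arctan2(R[1,0],R[0,0]); 
    print("pos",np.round(s["position"],1),"yaw_x",round(y,4),"tilt",np.round(R[:,2],4),"shift",np.round(d,4),end=" ")
    if yaw is not None:
        t=-(yaw-y); t=(t+np.pi/2)%np.pi-np.pi/2; print("turn",round(t/(np.pi/2),4),end="")
    print()
E
python3 - <<'E'
from h import *
ks,kd=env.calibration("scene"),env.calibration("side")
def mid(b): return b[0]+b[2]/2,b[1]+b[3]/2
print("lid scene",back(ks,301,201,92),"lid side",back(kd,280,204.5,92))
print("scope eyepiece scene",back(ks,234.5,209,190),"side",back(kd,291,205,190))
print("gauge scene",back(ks,257,208,158))
E
```

```text
lid scene [588.80203699  37.54075082  92.        ] lid side [594.32978464  29.81882777  92.        ]
scope eyepiece scene [549.52347601 294.3231621  190.        ] side [563.51621387 290.3871959  190.        ]
gauge scene [558.29836885 219.43634678 158.        ]
```

The scene view shows the pot with its lid at (301,213) and the knob at (301,191). The scope is at (233,216) and the plug gauge at (257,211), both in the rack. The side view agrees, with the scope at (290,215). Next I move toward the pot.

Emit:
arm_command(rows=[0.25,-0.225,-0.124,0,-1,0.25,-0.225,-0.124,0,-1,0.25,-0.225,-0.124,0,-1,0.25,-0.225,-0.124,0,-1,0.25,-0.225,-0.124,0,-1,0.25,-0.225,-0.124,0,-1,0.25,-0.225,-0.124,0,-1,0.25,-0.225,-0.124,0,-1])

```text
time_s: 2.02
position: [310.8, -314.3, 332.7]
eef_rot: [0.0, 0.988, 0.152, 0.002]
wrist_force: [0.5, -0.4, 0.7]
gripper_width: 0.999
grasp_force: 0.0
```

Emit:
arm_command(rows=[0.347,-0.31,0,0,-1,0.347,-0.31,0,0,-1,0.347,-0.31,0,0,-1,0.347,-0.31,0,0,-1,0.347,-0.31,0,0,-1,0.347,-0.31,0,0,-1,0.347,-0.31,0,0,-1,0.347,-0.31,0,0,-1])

```text
time_s: 2.68
position: [480.2, -31.7, 330.7]
eef_rot: [0.0, 0.989, 0.148, 0.0]
wrist_force: [0.7, -0.6, 0.2]
gripper_width: 0.994
grasp_force: 0.0
```

```bash
python3 - <<'E'
from h import *
s=env.observe();print(s["time_s"],np.round(s["joint_positions"],2)); shift([500,0,330])
k=env.calibration("wrist"); im=env.read_camera("wrist"); cv2.imwrite("pics/w1.png",im[:,:,::-1])
for t,z in [("pot",45),("lid",95),("lid_knob",125),("rack",120),("scope",150),("scope_grip",136+14),("plug_gauge",150)]:
    for d in env.search_frame("wrist",t)[:2]:
        b=d["box"]; print(t,np.round(b),round(d["p"],2),np.round(back(k,b[0]+b[2]/2,b[1]+b[3]/2,z),1))
E
```

```text
2.6833 [ 0.04  0.45 -0.07  1.63  0.03  1.06 -1.31]
pos [480.2 -31.7 330.7] yaw_x 0.2977 tilt [ 3.e-04 -0.e+00 -1.e+00] shift [ 0.0352 -0.0307  0.0009] 
pot [212.  40. 119.  76.] 0.66 [556.9   8.2  45. ]
lid [188.   0. 144. 106.] 0.87 [574.  22.  95.]
lid [115. 162. 101.  31.] 0.72 [429.8  82.3  95. ]
lid_knob [246.   6.  26.  35.] 0.62 [593.6  26.6 125. ]
rack [  0.   2. 153.  70.] 0.85 [537.6 176.2 120. ]
plug_gauge [25.  2. 77. 17.] 0.64 [555.  172.9 150. ]
```

Emit:
arm_command(rows=[0.16,-0.137,-0.0375,0,-1,0.16,-0.137,-0.0375,0,-1,0.16,-0.137,-0.0375,0,-1,0.16,-0.137,-0.0375,0,-1,0.16,-0.137,-0.0375,0,-1,0.16,-0.137,-0.0375,0,-1,0.16,-0.137,-0.0375,0,-1,0.16,-0.137,-0.0375,0,-1])

```text
time_s: 3.75
position: [569.6, 107.1, 360.6]
eef_rot: [0.0, 0.989, 0.147, -0.0]
wrist_force: [-0.4, -0.7, -0.1]
gripper_width: 0.998
grasp_force: 0.0
```

```bash
python3 - <<'E'
from h import *
shift([590,30,150])
k=env.calibration("wrist"); im=env.read_camera("wrist"); cv2.imwrite("pics/w2.png",im[:,:,::-1])
for t,z in [("pot",45),("lid",95),("lid_knob",125),("rack",120),("scope",150),("scope_grip",136+14),("plug_gauge",150)]:
    for d in env.search_frame("wrist",t)[:2]:
        b=d["box"]; print(t,np.round(b),round(d["p"],2),np.round(back(k,b[0]+b[2]/2,b[1]+b[3]/2,z),1))
E
```

```text
pos [569.6 107.1 360.6] yaw_x 0.296 tilt [-0.e+00 -5.e-04 -1.e+00] shift [-0.0037  0.0996  0.2633] 
pot [286.  84.  97. 112.] 0.6 [601.   54.6  45. ]
pot [ 57.  55. 196. 134.] 0.28 [557.7 266.9  45. ]
lid [300.  92. 124. 124.] 0.56 [599.   28.9  95. ]
lid_knob [349. 149.  28.  25.] 0.67 [594.7  32.8 125. ]
rack [ 57.  54. 198. 134.] 0.92 [572.4 243.5 120. ]
scope [59. 92. 70. 59.] 0.76 [560.3 288.9 150. ]
scope_grip [59. 93. 70. 58.] 0.69 [560. 289. 150.]
plug_gauge [158. 121.  39.  30.] 0.95 [569. 212. 150.]
```

View pics/w2.png

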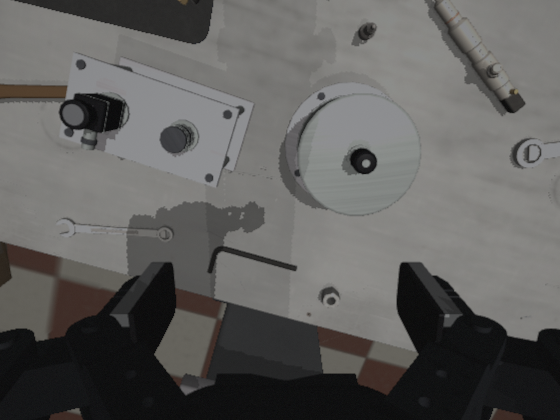

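The wrist view shows the lid disc centred near (361,154), the knob at (364,161), the scope's grip at (100,111) with its post pointing down to (89,142), and the gauge at (177,137). Next I refine the knob position.

```bash
python3 - <<'E'
from h import *
im=cv2.imread("pics/w2.png"); k=env.calibration("wrist")
print("knob",back(k,365.5,161.5,129),"lid",back(k,361,154.5,95))
p=back(k,361,154.5,95); shift([p[0],p[1],150]); shift([p[0],p[1],99])
for n,u,v,z in [("post",89,142,134),("eye",72,113,190),("grip corner",122,98,168),("plate1",76,53,120),("plate2",246,112,120),("plate3",214,185,120),("gauge",176,138,158),("s1",322,97,7),("s2",298,174,7)]: print(n,np.round(back(k,u,v,z),1))
E
```

```text
knob [595.97958499  32.39854181 129.        ] lid [598.14040572  31.07264405  95.        ]
pos [569.8 108.4 360.6] yaw_x 0.2975 tilt [ 0.e+00  1.e-04 -1.e+00] shift [0.0056 0.1029 0.2632] 
pos [569.8 108.4 360.6] yaw_x 0.2975 tilt [ 0.e+00  1.e-04 -1.e+00] shift [0.0056 0.1029 0.327 ] 
post [535.2 299.3 134. ]
eye [570.  290.2 190. ]
grip corner [590.6 262.2 168. ]
plate1 [612.2 330.7 120. ]
plate2 [606.9 161.1 120. ]
plate3 [525.  173.4 120. ]
gauge [568.7 212.8 158. ]
s1 [644.6  83.1   7. ]
s2 [540.2  82.1   7. ]
```

Emit:
arm_command(rows=[0.005,0.102,0.2,0,-1,0.005,0.102,0.2,0,-1,0.005,0.102,0.2,0,-1,0.005,0.102,0.2,0,-1,0.005,0.102,0.2,0,-1,0.005,0.102,0.2,0,-1,0.005,0.102,0.2,0,-1,0.005,0.102,0.2,0,-1])

```text
time_s: 4.82
position: [598.1, 33.2, 202.5]
eef_rot: [-0.0, 0.989, 0.149, 0.001]
wrist_force: [1.2, 0.0, 0.1]
gripper_width: 0.999
grasp_force: 0.0
```

```bash
python3 - <<'E'
from h import *
k=env.calibration("wrist"); im=env.read_camera("wrist"); cv2.imwrite("pics/w3.png",im[:,:,::-1])
for t,z in [("lid",95),("lid_knob",129)]:
    for d in env.outline_of("wrist",t)[:2]:
        b=d["box"];m=d["mask"]; v,u=np.nonzero(m); print(t,np.round(b),round(d["p"],2),np.round(back(k,u.mean(),v.mean(),z-(10 if z>100 else 0)),1))
print(proj(k,env.observe()["position"]))
shift([597,32,99])
E
```

```text
lid [195. 101. 191. 187.] 0.57 [599.9  32.2  95. ]
lid_knob [268. 184.  42.  52.] 0.78 [597.4  31.3 119. ]
lid_knob [260. 362.  28.  14.] 0.69 [477.8   5.5 119. ]
[285.8474305  266.38418598]
pos [597.9  32.8 202. ] yaw_x 0.2988 tilt [ 2.1e-03  6.0e-04 -1.0e+00] shift [-0.0017  0.0006  0.1288]
```

View pics/w3.png

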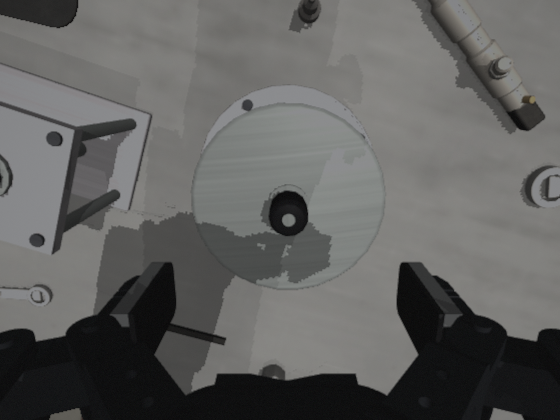

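The knob at (289,215) lies on the fingers' centre line, so I descend.

Emit:
arm_command(rows=[0,0.001,0.05,0,-1,0,0.001,0.09,0,-1,0,0.001,0.115,0,-1,0,0.001,0.128,0,-1,0,0.001,0.128,0,-1,0,0.001,0.128,0,-0.5,0,0.001,0.128,0,0,0,0.001,0.128,0,0.3])

```text
time_s: 5.63
position: [598.5, 31.2, 99.6]
eef_rot: [0.0, 0.989, 0.148, 0.001]
wrist_force: [-0.5, -0.4, 0.3]
gripper_width: 0.6
grasp_force: 0.0
```

Emit:
arm_command(rows=[0,0,0,0,1,0,0,0,0,1,0,0,0,0,1,0,0,0,0,1,0,0,0,0,1,0,0,0,0,1], squeeze=60)

```text
time_s: 6.13
position: [598.1, 31.1, 99.0]
eef_rot: [-0.0, 0.989, 0.148, 0.001]
wrist_force: [-2.2, 0.2, 10.6]
gripper_width: 0.273
grasp_force: 58.6
```

Emit:
arm_command(rows=[0,0,-0.01,0,1,0,0,-0.025,0,1,0,0,-0.05,0,1,0,0,-0.08,0,1,0,0,-0.1,0,1,0,0,-0.1,0,1])

```text
time_s: 6.63
position: [598.9, 31.1, 181.6]
eef_rot: [0.0, 0.989, 0.148, 0.002]
wrist_force: [1.1, -0.5, -2.3]
gripper_width: 0.268
grasp_force: 59.5
```

```bash
python3 - <<'E'
from h import *
s=env.observe();print(s["wrist_force"],s["gripper_width"])
shift([480,-280,179]);
k=env.calibration("scene"); im=env.read_camera("scene"); cv2.imwrite("pics/s2.png",cv2.resize(im[100:310,180:460,::-1],(800,600)))
E
```

```text
[ 1.13956448 -0.46256024 -2.28826966] 0.26750055961819735
pos [598.9  31.1 181.6] yaw_x 0.2976 tilt [ 4.5e-03  5.0e-04 -1.0e+00] shift [-0.2561  0.3282  0.0024]
```

View pics/s2.png

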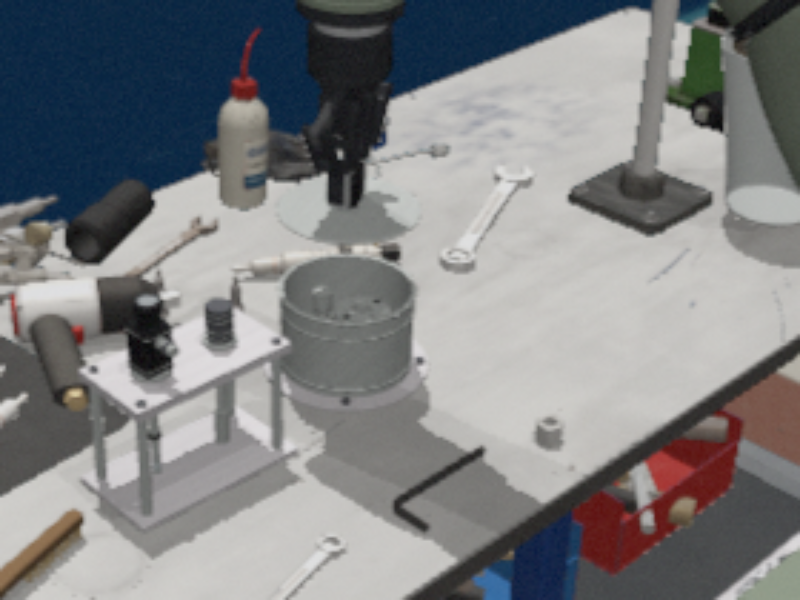

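The lid hangs clear of the pot; the barrel and plunger are visible inside at about (340,300). Before carrying the lid over, I check where the stand is.

```bash
python3 - <<'E'
from h import *
k=env.calibration("scene")
for u,v,z in [(405,170,10),(380,170,0),(335,190,0),(373,251,10),(455,175,0)]: print(np.round(back(k,u,v,z)))
E
```

```text
[ 597. -463.   10.]
[ 666. -417.    0.]
[ 675. -201.    0.]
[374. -19.  10.]
[ 472. -574.    0.]
```

Emit:
arm_command(rows=[-0.02,0.025,0,0,1,-0.05,0.065,0,0,1,-0.08,0.1,0,0,1,-0.11,0.14,0,0,1,-0.14,0.18,0,0,1,-0.17,0.218,0,0,1,-0.19,0.244,0,0,1,-0.2,0.257,0,0,1])

```text
time_s: 7.35
position: [502.9, -216.2, 177.3]
eef_rot: [0.0, 0.989, 0.146, -0.001]
wrist_force: [0.1, -0.2, -3.2]
gripper_width: 0.266
grasp_force: 59.5
```

```bash
python3 - <<'E'
from h import *
shift([478,-275,130]);shift([478,-275,17])
E
```

```text
pos [ 502.9 -216.2  177.3] yaw_x 0.2937 tilt [-2.1e-03 -9.0e-04 -1.0e+00] shift [-0.0509  0.0613  0.0592] 
pos [ 502.9 -216.2  177.3] yaw_x 0.2937 tilt [-2.1e-03 -9.0e-04 -1.0e+00] shift [-0.0506  0.0612  0.2005]
```

Emit:
arm_command(rows=[-0.025,0.03,0.03,0,1,-0.045,0.055,0.07,0,1,-0.05,0.061,0.11,0,1,-0.05,0.061,0.15,0,1,-0.05,0.061,0.175,0,1,-0.05,0.061,0.188,0,1,-0.05,0.061,0.192,0,1,-0.05,0.061,0.192,0,1])

```text
time_s: 8.02
position: [481.1, -270.6, 24.3]
eef_rot: [-0.0, 0.989, 0.148, -0.0]
wrist_force: [-0.7, 1.1, -2.6]
gripper_width: 0.271
grasp_force: 59.5
```

Emit:
arm_command(rows=[0,0,0.004,0,1,0,0,0.006,0,1,0,0,0.007,0,1,0,0,0.007,0,1])

```text
time_s: 8.35
position: [481.4, -270.9, 19.3]
eef_rot: [0.0, 0.989, 0.148, 0.0]
wrist_force: [-0.2, 0.2, -2.1]
gripper_width: 0.269
grasp_force: 59.5
```

Emit:
arm_command(rows=[0,0,0.002,0,1,0,0,0.003,0,1,0,0,0.004,0,1,0,0,0.004,0,1])

```text
time_s: 8.68
position: [481.2, -270.8, 15.6]
eef_rot: [-0.0, 0.989, 0.148, -0.0]
wrist_force: [-0.9, 0.1, -2.6]
gripper_width: 0.268
grasp_force: 59.5
```

Emit:
arm_command(rows=[0,0,0.001,0,1,0,0,0.002,0,1,0,0,0.002,0,1])

```text
time_s: 8.93
position: [481.3, -270.9, 15.0]
eef_rot: [0.0, 0.989, 0.148, 0.0]
wrist_force: [-4.6, 1.4, 18.7]
gripper_width: 0.267
grasp_force: 61.9
```

Emit:
arm_command(rows=[0,0,-0.001,0,0.3,0,0,-0.001,0,0,0,0,-0.001,0,-0.5,0,0,-0.001,0,-1,0,0,-0.001,0,-1,0,0,-0.001,0,-1,0,0,-0.02,0,-1,0,0,-0.06,0,-1])

```text
time_s: 9.6
position: [479.9, -270.0, 60.1]
eef_rot: [-0.001, 0.989, 0.148, -0.002]
wrist_force: [1.1, -0.0, 0.2]
gripper_width: 0.999
grasp_force: 0.0
```

Emit:
arm_command(rows=[0,0,-0.05,0,-1,0,0,-0.1,0,-1,0,0,-0.15,0,-1,0,0,-0.2,0,-1,0,0,-0.25,0,-1,0,0,-0.29,0,-1,0,0,-0.29,0,-1,0,0,-0.29,0,-1])

```text
time_s: 10.27
position: [481.5, -271.0, 295.3]
eef_rot: [0.001, 0.989, 0.148, 0.001]
wrist_force: [0.4, -0.6, -0.9]
gripper_width: 0.996
grasp_force: 0.0
```

```bash
python3 - <<'E'
from h import *
shift([560,70,380])
k=env.calibration("wrist"); im=env.read_camera("wrist"); cv2.imwrite("pics/w4.png",im[:,:,::-1])
for t,z in [("lid",11),("lid_knob",38)]:
    for d in env.outline_of("wrist",t)[:1]:
        v,u=np.nonzero(d["mask"]); print(t,np.round(d["box"]),round(d["p"],2),np.round(back(k,u.mean(),v.mean(),z),1))
E
```

```text
pos [ 481.5 -271.   295.3] yaw_x 0.2977 tilt [ 0.0022 -0.0011 -1.    ] shift [ 0.219  -0.3785 -0.1061] 
lid [227.  98. 116. 118.] 0.76 [ 481.3 -270.6   11. ]
lid_knob [278. 148.  20.  28.] 0.69 [ 480.9 -270.9   38. ]
```

Emit:
arm_command(rows=[0.12,-0.2,-0.1,0,-1,0.12,-0.2,-0.1,0,-1,0.12,-0.2,-0.1,0,-1,0.12,-0.2,-0.1,0,-1,0.12,-0.2,-0.1,0,-1,0.12,-0.2,-0.1,0,-1,0.12,-0.2,-0.1,0,-1,0.12,-0.2,-0.1,0,-1])

```text
time_s: 11.08
position: [525.8, -90.2, 373.1]
eef_rot: [-0.0, 0.989, 0.148, -0.001]
wrist_force: [-0.9, 0.1, -0.0]
gripper_width: 1.002
grasp_force: 0.0
```

Emit:
arm_command(rows=[0.099,-0.178,0,0,-1,0.099,-0.178,0,0,-1,0.099,-0.178,0,0,-1,0.099,-0.178,0,0,-1,0.099,-0.178,0,0,-1,0.099,-0.178,0,0,-1,0.099,-0.178,0,0,-1,0.099,-0.178,0,0,-1])

```text
time_s: 11.75
position: [560.0, 67.8, 373.8]
eef_rot: [0.0, 0.989, 0.147, -0.0]
wrist_force: [0.4, -0.7, 0.7]
gripper_width: 1.0
grasp_force: 0.0
```

```bash
python3 - <<'E'
from h import *
shift([570,40,300])
k=env.calibration("wrist"); im=env.read_camera("wrist"); cv2.imwrite("pics/w5.png",im[:,:,::-1])
print(np.round(env.observe()["joint_positions"],2))
for t,z in [("pot",90),("bore_mouth",76),("scope",150),("scope_grip",150),("plug_gauge",150)]:
    for d in env.search_frame("wrist",t)[:2]:
        b=d["box"]; print(t,np.round(b),round(d["p"],2),np.round(back(k,b[0]+b[2]/2,b[1]+b[3]/2,z),1))
E
```

```text
pos [560.   67.8 373.8] yaw_x 0.2953 tilt [-6.e-04 -7.e-04 -1.e+00] shift [0.0019 0.0368 0.0923] 
[-0.1   0.57 -0.16  1.23  0.09  1.34 -1.53]
pot [256.  67. 129. 135.] 0.91 [594.2  36.5  90. ]
bore_mouth [296. 126.  48.  50.] 0.94 [575.3  30.1  76. ]
scope [22. 69. 74. 58.] 0.88 [559.9 290.4 150. ]
scope_grip [328.   1.  15.  20.] 0.67 [705.5  65.7 150. ]
scope_grip [21. 67. 74. 60.] 0.59 [560.5 291.3 150. ]
plug_gauge [126.  96.  38.  30.] 0.93 [571.7 210.3 150. ]
```

View pics/w5.png

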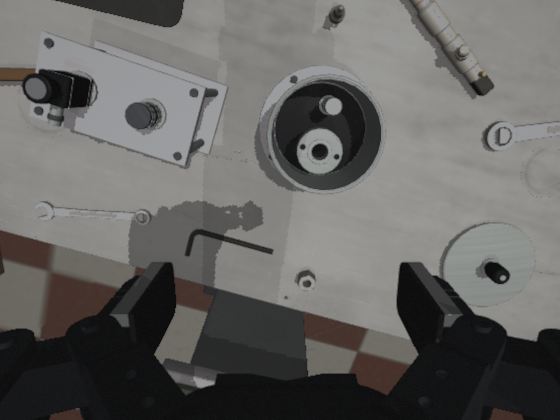

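The open pot shows the bore at (320,151) and the plunger at (330,105). The lid lies flat at (488,264), and the scope is at (60,92). Next I look at the scope from above.

```bash
python3 - <<'E'
from h import *
shift([545,280,345],0.0)
k=env.calibration("wrist"); print(np.round(back(k,319.5,151,76),1))
k=env.calibration("scene")
for u,v,z in [(232,206,40),(205,238,20),(218,178,30)]: print(np.round(back(k,u,v,z)))
E
```

```text
pos [560.   69.2 374.2] yaw_x 0.2971 tilt [ 0.  0. -1.] shift [ 0.0592 -0.2575  0.0365] turn 0.1891
[574.9  32.1  76. ]
[765. 142.  40.]
[710. 278.  20.]
[946.  57.  30.]
```

Emit:
arm_command(rows=[0.059,-0.257,0.036,0.19,-1,0.059,-0.257,0.036,0.19,-1,0.059,-0.257,0.036,0.19,-1,0.059,-0.257,0.036,0.19,-1,0.059,-0.257,0.036,0.19,-1,0.059,-0.257,0.036,0.19,-1,0.059,-0.257,0.036,0.19,-1,0.059,-0.257,0.036,0.19,-1])

```text
time_s: 12.72
position: [544.8, 280.0, 345.2]
eef_rot: [0.0, 1.0, -0.0, -0.0]
wrist_force: [0.7, -0.7, 0.7]
gripper_width: 0.999
grasp_force: 0.0
```

```bash
python3 - <<'E'
from h import *
shift([560,289,150],0.0)
k=env.calibration("wrist"); im=env.read_camera("wrist")
print(np.round(env.observe()["joint_positions"],2))
d=env.outline_of("wrist","scope")
for e in d[:1]: print(np.round(e["box"]),e["p"])
b=np.round(d[0]["box"]).astype(int) if d else [200,150,150,150]
cx,cy=b[0]+b[2]//2,b[1]+b[3]//2; x0,y0=max(cx-80,0),max(cy-60,0)
print(x0,y0); cv2.imwrite("pics/w6.png",cv2.resize(im[y0:y0+120,x0:x0+160,::-1],(800,600),interpolation=cv2.INTER_CUBIC))
E
```

```text
pos [544.8 280.  345.2] yaw_x -0.0003 tilt [-1.e-04 -4.e-04 -1.e+00] shift [ 0.019  -0.0114  0.244 ] turn -0.0002
[-0.49  0.68 -0.07  1.11  0.05  1.36 -2.13]
[258. 124.  37.  62.] 0.94
196 95
```

View pics/w6.png

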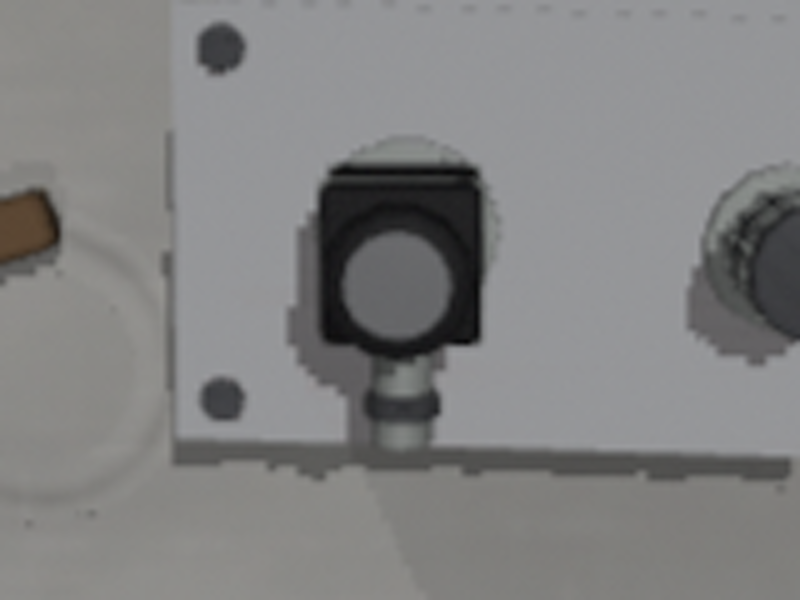

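The crop shows the scope's grip square to the tool, centred at full-frame pixel (276,148), with the eyepiece at (275,152) and the post pointing straight down the image (-x).

```bash
python3 - <<'E'
from h import *
k=env.calibration("wrist")
print("grip",back(k,276,147.8,168),"eye",back(k,275.4,152,190))
for z in(168,):
  print(back(k,260,148,z)-back(k,292,148,z))
p=back(k,276,147.8,168); shift([p[0],p[1],230]); shift([p[0],p[1],131])
E
```

```text
grip [569.65309215 286.62617894 168.        ] eye [569.4015274  286.54695995 190.        ]
[ 0.06015282 27.29855547  0.        ]
pos [545.2 278.9 345.7] yaw_x -0.0021 tilt [ 5.e-04 -2.e-04 -1.e+00] shift [ 0.0304 -0.0098  0.1446] 
pos [545.2 278.9 345.7] yaw_x -0.0021 tilt [ 5.e-04 -2.e-04 -1.e+00] shift [ 0.0304 -0.0098  0.2683]
```

Emit:
arm_command(rows=[0.0304,-0.0096,0.05,0,-0.4,0.0304,-0.0096,0.1,0,-0.4,0.0304,-0.0096,0.14,0,-0.4,0.0304,-0.0096,0.14,0,-0.4,0.0304,-0.0096,0.14,0,-0.4,0.0304,-0.0096,0.14,0,-0.4])

```text
time_s: 13.32
position: [570.1, 287.5, 236.1]
eef_rot: [-0.001, 1.0, -0.001, 0.001]
wrist_force: [-0.4, 0.1, -0.2]
gripper_width: 0.701
grasp_force: 0.0
```

```bash
python3 - <<'E'
from h import *
shift([569.5,286.6,132],0)
k=env.calibration("wrist"); im=env.read_camera("wrist")
cv2.imwrite("pics/w7.png",im[:,:,::-1])
for d in env.outline_of("wrist","scope")[:1]: print(np.round(d["box"]),d["p"])
print(proj(k,[569.5,286.6,190]))
E
```

```text
pos [570.1 287.5 236.1] yaw_x -0.0016 tilt [ 0.0028  0.0015 -1.    ] shift [-0.0011  0.0014  0.1301] turn -0.001
[258. 170.  52.  94.] 0.77
[286.65722568 229.34141021]
```

View pics/w7.png

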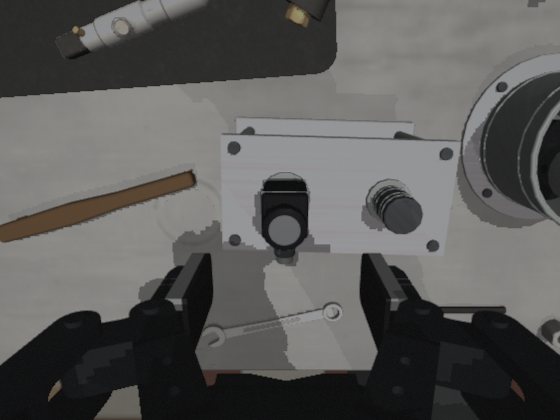

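The eyepiece is at (285,230), where predicted and centred between the fingers.

Emit:
arm_command(rows=[0,0.001,0.04,0,-0.4,0,0.001,0.08,0,-0.4,0,0.001,0.11,0,-0.4,0,0.001,0.125,0,-0.4,0,0.001,0.13,0,-0.4,0,0.001,0.13,0,-0.4,0,0.001,0.13,0,-0.4])

```text
time_s: 14.0
position: [569.8, 287.3, 131.0]
eef_rot: [-0.001, 1.0, -0.0, 0.001]
wrist_force: [0.7, 0.0, 0.1]
gripper_width: 0.705
grasp_force: 0.0
```

Emit:
arm_command(rows=[0,0,0,0,0,0,0,0,0,0.2,0,0,0,0,1,0,0,0,0,1,0,0,0,0,1,0,0,0,0,1,0,0,0,0,1], squeeze=60)

```text
time_s: 14.58
position: [569.5, 287.2, 130.4]
eef_rot: [-0.0, 1.0, -0.0, 0.001]
wrist_force: [-1.9, -0.2, 8.9]
gripper_width: 0.321
grasp_force: 59.2
```

```bash
python3 - <<'E'
from h import *
shift([569.5,286.6,250],0); print(env.observe()["wrist_force"],env.observe()["ft_torque"])
E
```

```text
pos [569.5 287.2 130.4] yaw_x -0.0007 tilt [ 1.3e-03  8.0e-04 -1.0e+00] shift [ 0.0002  0.0006 -0.1494] turn -0.0005
[-1.87587579 -0.24370444  8.93603665] [-0.14318511  0.34183571  0.04424489]
```

Emit:
arm_command(rows=[0,0,-0.01,0,1,0,0,-0.03,0,1,0,0,-0.06,0,1,0,0,-0.095,0,1,0,0,-0.13,0,1,0,0,-0.16,0,1,0,0,-0.175,0,1,0,0,-0.175,0,1])

```text
time_s: 15.25
position: [569.8, 287.3, 272.7]
eef_rot: [-0.001, 1.0, -0.0, 0.002]
wrist_force: [0.0, 0.3, -1.7]
gripper_width: 0.322
grasp_force: 59.2
```

```bash
python3 - <<'E'
from h import *
shift([575,32,270],0); s=env.observe();print(s["wrist_force"],s["gripper_width"],s["joint_positions"])
E
```

```text
pos [569.8 287.3 272.7] yaw_x -0.0008 tilt [ 0.0039  0.0023 -1.    ] shift [0.0068 0.3191 0.0027] turn -0.0005
[ 0.03610735  0.26367504 -1.67824866] 0.3221688262248385 [-0.48591438  0.77561122 -0.07447302  1.15667967  0.05582207  1.20670727
 -2.13039118]
```

The tip would pass over the plug gauge (top at 158 mm), so I raise the scope first and then move across.

Emit:
arm_command(rows=[0,0,-0.04,0,1,0,0,-0.075,0,1,0,0.02,-0.075,0,1,0,0.05,-0.075,0,1,0,0.09,-0.075,0,1,0.005,0.13,-0.075,0,1,0.007,0.16,-0.075,0,1,0.007,0.17,-0.075,0,1])

```text
time_s: 15.92
position: [574.9, 146.7, 329.0]
eef_rot: [0.001, 1.0, -0.002, -0.0]
wrist_force: [0.9, 0.0, -0.8]
gripper_width: 0.319
grasp_force: 59.7
```

Emit:
arm_command(rows=[0,0.03,0,0,1,0,0.065,0,0,1,0,0.1,0,0,1,0,0.13,0,0,1,0,0.145,0,0,1,0,0.149,0,0,1,0,0.149,0,0,1,0,0.149,0,0,1])

```text
time_s: 16.58
position: [574.5, 33.1, 329.1]
eef_rot: [-0.0, 1.0, 0.0, -0.0]
wrist_force: [-0.4, 1.3, -2.2]
gripper_width: 0.32
grasp_force: 59.7
```

```bash
python3 - <<'E'
from h import *
shift([575,32,270],0)
for _ in range(1):
    k=env.calibration("wrist"); im=env.read_camera("wrist")
cv2.imwrite("pics/w8.png",im[:,:,::-1])
for t,z in [("bore_mouth",76),("pot",90),("scope",150),("scope_tip",200),("depth_ring",240)]:
    for d in env.search_frame("wrist",t)[:1]:
        b=d["box"]; print(t,np.round(b),round(d["p"],2),np.round(back(k,b[0]+b[2]/2,b[1]+b[3]/2,z),1))
E
```

```text
pos [574.5  33.1 329.1] yaw_x 0.0006 tilt [-4.e-04  9.e-04 -1.e+00] shift [0.0007 0.0015 0.0739] turn 0.0004
bore_mouth [262. 135.  52.  53.] 0.84 [573.6  30.6  76. ]
pot [225.  67. 128. 141.] 0.7 [600.1  30.3  90. ]
scope [240. 192.  91. 187.] 0.73 [466.9  33.  150. ]
scope_tip [240. 191.  92. 188.] 0.92 [494.8  32.5 200. ]
depth_ring [242. 191.  91. 190.] 0.9 [516.2  31.9 240. ]
```

View pics/w8.png

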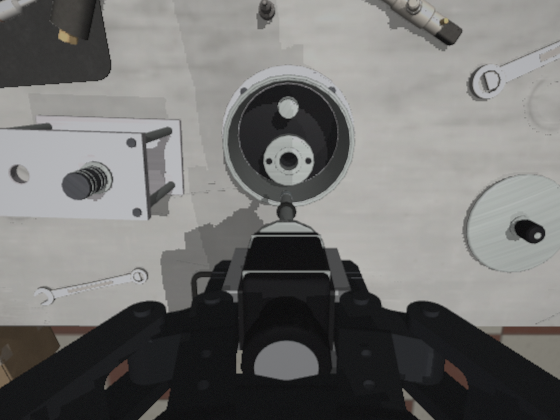

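The tip shows at about (287,203), the bore at (288,160) and the plunger at (288,107). I zoom in to measure the tip against the bore.

```bash
python3 - <<'E'
from h import *
im=cv2.imread("pics/w8.png"); k=env.calibration("wrist")
p=env.observe()["position"]
for h in (212.7,252.7,318): print(h,np.round(proj(k,[p[0],p[1],h]),1), np.round(proj(k,[p[0],p[1]+4,h]),1))
print("bore px for (575,32)",proj(k,[575,32,76]))
g=cv2.cvtColor(im,cv2.COLOR_BGR2GRAY)
c=im[130:235,218:358]; cv2.imwrite("pics/z8.png",cv2.resize(c,(800,600),interpolation=cv2.INTER_CUBIC))
print(g[160,276:302]); print(g[148:175,288]);print(g[206,276:300])
E
```

```text
212.7 [285.1 193.9] [279.5 193.9]
252.7 [285.  210.8] [278.4 210.8]
318 [284.5 255.3] [275.5 255.3]
bore px for (575,32) [285.75058424 160.13742917]
[163 165 167 117  47  39  38  37  34  29  27  29  28  28  28  30  30  30
  30  29  30  68 154 180 177 176]
[164 165 160 136  79  25  24  24  24  23  24  25  28  30  35  42  38  36
  48  68  75  72 132 158 158 156 137]
[142 117  69  35  36  37  38  45  49  58  62  58  49  42  39  38  34  39
  91 124 139 158 164 161]
```

View pics/z8.png

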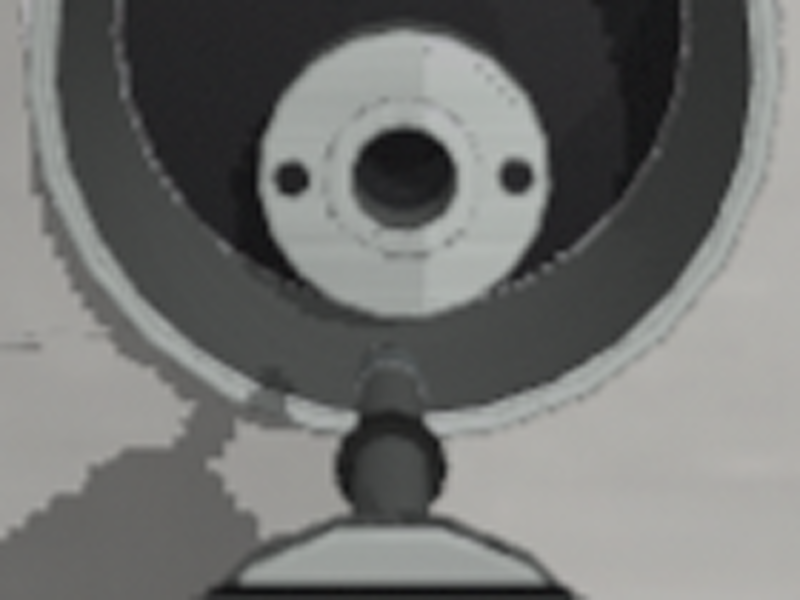

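The bore's centre is at (288.6,161) and the tip's at (286.4,195.6), giving a small correction in y. I lower until the tip is 10 mm above the rim and compare again at similar depth.

Emit:
arm_command(rows=[0.001,0.0033,0.03,0,1,0.001,0.0033,0.06,0,1,0.001,0.0033,0.09,0,1,0.001,0.0033,0.115,0,1,0.001,0.0033,0.132,0,1,0.001,0.0033,0.14,0,1,0.001,0.0033,0.14,0,1,0.001,0.0033,0.14,0,1])

```text
time_s: 17.55
position: [575.6, 29.3, 217.9]
eef_rot: [-0.0, 1.0, -0.0, 0.0]
wrist_force: [-0.4, 0.6, -1.5]
gripper_width: 0.32
grasp_force: 59.7
```

```bash
python3 - <<'E'
from h import *
shift([575,30.5,216],0)
k=env.calibration("wrist"); im=env.read_camera("wrist")[:,:,::-1]; p=env.observe()["position"]
cv2.imwrite("pics/w9.png",im)
t=proj(k,[p[0],p[1],p[2]-116.4]);r=proj(k,[p[0],p[1],p[2]-76.4]);b=proj(k,[575,30.5,76]);print("tip",t,"ring",r,"bore",b, "px/mm at mouth",proj(k,[576,29.5,76])-b)
x0,y0=int(b[0])-70,int(b[1])-55; print(x0,y0)
cv2.imwrite("pics/z9.png",cv2.resize(im[y0:y0+105,x0:x0+140],(800,600),interpolation=cv2.INTER_CUBIC))
E
```

```text
pos [575.6  29.3 217.9] yaw_x -0.0005 tilt [ 5.e-04  2.e-04 -1.e+00] shift [-0.0007 -0.0015  0.0023] turn -0.0003
tip [285.14757633 193.94984355] ring [284.98923848 210.90892013] bore [283.5809178  186.28595981] px/mm at mouth [ 1.28070261 -1.24794837]
213 131
```

View pics/z9.png

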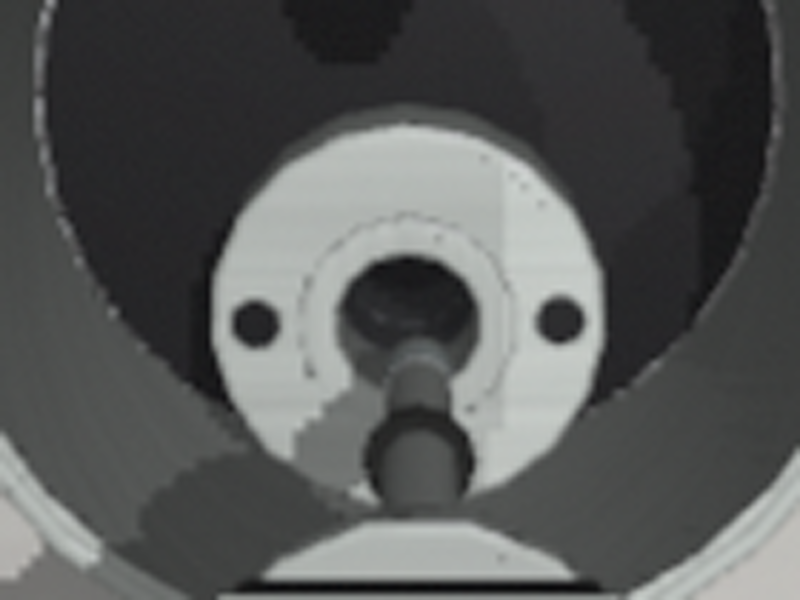

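The bore's centre is at (284.5,187) and the rod's tip at (286,195.6). Extending the rod's axis to the mouth's height leaves it 1.3 mm off in y, so I correct that and lower in stages.

Emit:
arm_command(rows=[0,-0.0015,0,0,1,0,-0.0015,0.01,0,1,0,-0.0015,0.02,0,1,0,-0.0015,0.025,0,1,0,-0.0015,0.025,0,1,0,-0.0015,0.025,0,1])

```text
time_s: 18.1
position: [575.3, 30.3, 197.1]
eef_rot: [-0.0, 1.0, -0.0, -0.0]
wrist_force: [-0.2, 0.9, -1.7]
gripper_width: 0.321
grasp_force: 59.7
```

```bash
python3 - <<'E'
from h import *
shift([575.5,30.5,152.4],0); print(env.observe()["wrist_force"])
k=env.calibration("wrist"); im=env.read_camera("wrist"); p=env.observe()["position"]
b=proj(k,[*p[:2],76.]);t=proj(k,[*p[:2],p[2]-116.4]);print("axis at mouth",b,"tip",t)
g=cv2.cvtColor(im,cv2.COLOR_RGB2GRAY)
# centre from the bright barrel face (55 mm) : bounding columns/rows
s=g[140:230,235:335]; _,m=cv2.threshold(s,120,255,cv2.THRESH_BINARY)
n,l,st,ce=cv2.connectedComponentsWithStats(m); i=1+np.argmax(st[1:,4]); print(st[i]+[235,140,0,0,0])
for r in range(160,222,4): print(r,' '.join(f'{v//10:2d}' for v in g[r,255:320]))
E
```

```text
pos [575.3  30.3 197.1] yaw_x -0.0007 tilt [-5.e-04  0.e+00 -1.e+00] shift [ 0.0003 -0.0003  0.0558] turn -0.0004
[-0.23737818  0.85077352 -1.66787031]
axis at mouth [285.06011877 192.01890685] tip [285.04283919 193.77793175]
[ 249  156   74   68 2757]
160  4  4  4  4  4  4  4  4  6  7  7  7  8  9 12 15 17 18 19 19 19 19 19 19 19 19 19 19 19 19 19 19 19 19 19 19 19 19 19 19 19 19 20 20 19 17 14 10  9  8  8  8  7  6  4  4  5  4  5  5  4  5  4  4  5
164  4  4  4  4  5  6  8 12 16 17 18 19 19 19 19 19 19 19 19 19 19 19 19 19 19 19 19 19 19 19 19 19 19 19 19 19 19 19 19 19 19 19 19 19 17 17 18 19 19 20 21 20 19 15 10  8  7  5  4  5  4  4  4  4  4
168  4  5  7 11 15 18 18 18 18 18 18 18 18 18 18 18 18 18 18 18 18 18 18 18 18 18 18 18 18 18 18 18 18 18 18 18 18 18 18 18 18 18 18 18 18 18 18 18 18 20 20 20 18 19 20 20 19 14  9  8  6  5  4  4  4
172 14 17 18 18 18 18 18 18 18 18 18 18 18 18 18 18 18 18 18 18 18 18 18 18 18 18 18 18 18 18 18 18 18 18 18 18 18 18 18 18 18 18 18 18 18 18 18 18 18 19 20 20 20 20 20 19 19 20 20 19 17 11  6  4  4
176 18 18 18 18 18 18 18 18 18 18 18 18 18 18 18 18
[... 1636 characters left out ...]
8  8  8  8  8  7  5  4  4  3 11 16 17 17 17 17 17 17 18 19 19 19 19 19 19 19 19 19 19 19 19 19 17 11  7
212 11 14 14 14 14 14 14 14 13 12 12 12 12 12 12 12 12 12 12 12 12  8  3  4  4  6  7  7  7  8  8  8  8  8  8  8  8  6  4  4  3 14 17 18 18 18 18 18 19 20 20 20 20 20 20 20 20 20 19 19 14  9  8  8  7
216  6  6  6  8 10 11 11 11 11 11 11 11 11 11 11 11 11 11 11 11 11 11  9  5  4  6  7  7  8  8  8  8  8  8  8  8  8  7  5  5 14 17 18 17 17 17 18 19 19 19 19 19 19 19 19 19 19 16 11  8  8  8  8  8  7
220  6  6  6  6  6  6  6  7  8 10 11 11 11 11 11 11 11 11 11 11 10 10 10 11  9  7  7  7  7  7  7  7  7  7  8  8  8  8 10 11 12 14 15 17 17 18 19 19 19 19 19 17 14 11  9  8  8  8  8  8  8  8  8  8  7
```

The tip is now 5 mm above the mouth and centred to about 0.5 px: bore at (285.3,193.5), rod at (285.8,193.8). I lower it to depth.

Emit:
arm_command(rows=[0,0,0.008,0,1,0,0,0.018,0,1,0,0,0.028,0,1,0,0,0.038,0,1,0,0,0.047,0,1,0,0,0.053,0,1,0,0,0.056,0,1,0,0,0.056,0,1])

```text
time_s: 18.82
position: [575.2, 30.3, 152.0]
eef_rot: [-0.0, 1.0, -0.0, -0.0]
wrist_force: [-0.2, 0.3, -2.2]
gripper_width: 0.322
grasp_force: 59.7
```

Emit:
arm_command(rows=[0,0,0,0,1,0,0,0,0,1,0,0,0,0,1,0,0,0,0,1])

```text
time_s: 19.15
position: [575.5, 30.3, 152.8]
eef_rot: [-0.0, 1.0, -0.0, 0.0]
wrist_force: [0.9, -0.2, -1.6]
gripper_width: 0.319
grasp_force: 59.7
```

```bash
python3 - <<'E'
from h import *
shift([575.4,30.4,152.4],0); print(env.observe()["wrist_force"],env.observe()["ft_torque"])
k=env.calibration("wrist"); im=env.read_camera("wrist"); p=env.observe()["position"]
print("axis at mouth",proj(k,[*p[:2],76.]),"ring",proj(k,[*p[:2],p[2]-76.4]),"collar low",proj(k,[*p[:2],p[2]-10]))
g=cv2.cvtColor(im,cv2.COLOR_RGB2GRAY)
for r in range(186,236,2): print(r,' '.join(f'{v//10:2d}' for v in g[r,258:315]))
E
```

```text
pos [575.5  30.3 152.8] yaw_x -0.0007 tilt [ 4.e-04  1.e-04 -1.e+00] shift [-0.0001 -0.0001  0.0005] turn -0.0004
[ 0.89637716 -0.15069549 -1.6484968 ] [-0.04634138  0.02487979 -0.01206656]
axis at mouth [284.93468996 210.83112499] ring [284.93325287 210.97985775] collar low [284.49378729 256.46270395]
186 20 20 20 20 20 20 20 20 20 20 20 20 20 20 20 20 20 20 20 20 20 20 20 20 20 19 19 19 20 20 19 20 20 20 19 19 20 20 20 19 19 19 19 19 19 19 19 19 19 19 19 20 20 20 20 19 18
188 19 19 19 19 19 19 19 19 19 19 19 19 19 19 19 19 19 19 19 19 19 19 19 19 19 19 19 19 19 19 19 19 19 19 19 19 19 19 19 19 19 19 19 19 19 19 19 19 19 19 19 19 19 19 19 19 21
190 19 19 19 19 19 19 19 19 19 19 19 19 19 19 19 19 19 19 19 17 17 17 18 17 17 19 20 20 20 19 18 17 16 16 17 17 18 19 19 19 19 19 19 19 19 19 19 19 19 19 19 19 19 19 19 19 21
192 19 19 19 19 19 19 19 19 19 19 19 19 19 19 16 15 16 18 19 19 20 21 21 21 20 20 20 20 20 20 20 21 21 20 20 20 20 21 18 18 19 19 19 19 19 19 19 19 19 19 19 19 19 19 19 19 21
194 20 20 20 19 19 20 19 19 20 19 19 19 18 16 18 20 20 20 20 20 20 20 20 20 20 19 19 19 19 19 20
[... 2878 characters left out ...]

228 12 11  9  9 12 14 16 18 19 20 19 19 19 19 19 19 19 19 19 19 19 19 19 19 19 19 19 19 19 19 19 19 19 19 19 19 19 19 19 19 19 17 15 18 19 19 20 20 20 19 18 15 11 10 15 20 21
230  9  9 14 17 19 19 19 19 19 19 19 19 19 19 19 19 19 19 19 19 19 19 19 19 19 19 19 19 19 19 19 19 19 19 19 19 19 19 19 19 19 19 19 19 19 19 19 19 19 19 19 20 20 18 12 10 15
232  6 10 12 12 12 12 12 12 12 12 12 12 12 12 12 12 12 12 12 12 12 12 12 12 12 12 12 12 12 12 12 12 12 12 12 12 12 12 12 12 12 12 12 12 12 12 12 12 12 12 12 12 12 13 12 10  6
234  4  4  4  4  4  4  4  4  4  4  4  4  4  4  4  4  4  4  4  4  4  4  4  4  4  4  4  4  4  4  4  4  4  4  4  4  4  4  4  4  4  4  4  4  4  4  4  4  4  4  3  3  4  4  3  3  3
```

The rod is centred within 0.6 mm and the ring is at the mouth. I make a small trim, settle and hand in.

Emit:
arm_command(rows=[-0.0005,-0.0006,0.0003,0,1,-0.0005,-0.0006,0.0003,0,1,-0.0005,-0.0006,0.0003,0,1,-0.0005,-0.0006,0.0003,0,1,-0.0005,-0.0006,0.0003,0,1,-0.0005,-0.0006,0.0003,0,1])

```text
time_s: 19.7
position: [575.0, 30.7, 152.3]
eef_rot: [-0.0, 1.0, -0.0, -0.0]
wrist_force: [-0.9, -0.7, -1.9]
gripper_width: 0.322
grasp_force: 59.7
```

```bash
python3 - <<'E'
from h import *
shift([575,31,152.4],0); print(env.observe()["wrist_force"],abs(env.observe()["joint_vel"]).max())
print(env.job_done())
E
```

```text
pos [575.   30.7 152.3] yaw_x -0.0007 tilt [-0.e+00  1.e-04 -1.e+00] shift [ 0.0001 -0.0003 -0.0001] turn -0.0005
[-0.93729652 -0.7099572  -1.89859141] 0.0022788538962820416
the job is handed in; nothing more can be done
None
```

I handed the job in at about 20 s: the lid lies flat, knob up, on the bare bench, and the scope is held upright and still in the bore, ring level with the mouth to about 1 mm and centred to about 0.5 mm, with no contact felt. I viewed 11 pictures, one over the limit of 10.

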